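Dock the card reader on its swivel charging stand

TASK

The charging stand has been left turned to the customers' side: turn it one click clockwise (seen from above), so that its open mouth faces down the counter to where the card reader lies, and slide the reader along the counter, without lifting it, plug first into the dock until it is fully home. Leave the other things on the counter where they are.

Things in the scene. Friction and masses are not known exactly. Their poses are not given: they have to be found in the camera images.
- reader: Black card reader, body 150 mm long (x), 84 wide (y), too wide to grip; 28 mm high over the keypad half, 40 over the screen half. About 0.36 kg, its centre of mass 10 mm from mid-body towards the head. Origin: under mid-body, at the underside. x points to the head (screen end), which has rounded corners and the plug. At the start x is within 52 degrees of world +y.
- reader_plug (a point): Middle of the front face of the grey block plug that sticks out of the middle of the reader's head end: 95 mm ahead of the reader's origin, 16 mm up. The plug is 20 mm long, 36 wide, 16 high (8 to 24 mm above the underside), its first 5 mm stepped down to 31 by 13. Axes as the reader's.
- reader_tail (a point): Middle of the reader's tail end (keypad end), an upright flat face 84 mm wide from 4 to 28 mm above its underside: 75 mm behind the reader's origin, 16 mm up. Axes as the reader's. The reader's long sides are upright flat faces of the same height.
- dock (a joint): Angle of the swivel stand, rad: 0 at the start (mouth to the customers, away from the robot), growing clockwise seen from above. Click stops at 0, 1.571 (wanted) and 3.142; end stops just beyond the outer two. About 0.4 N m takes it out of a click stop; past half way (0.79) it pulls itself into the next.
- stand: Fixed foot of the swivel stand. Origin: on the swivel axis, at counter height. Its x axis is where the mouth faces at joint 0, its -y axis where the mouth must face in the end. It does not move, but its place and direction differ from start to start (x within 15 degrees of world x).
- dock_home (a point): Where the reader's origin lies when fully home: on top of the round turntable (radius 115 mm, 4 mm thick, its rim bevelled over the outer 14 mm so that the reader slides up), 20 mm from the swivel axis towards the mouth. Turns with the stand. x points out of the mouth: the docked reader's x points against it.
- dock_mouth (a point): Middle of the dock's open mouth on the turntable's top, 45 mm from the swivel axis; x points outwards. Two guide cheeks, 28 mm high, 89 mm apart inside, run from the back block to 10 mm before the swivel axis, then flare to about 108 mm apart here. Turns with the stand.
- dock_socket (a point): Middle of the socket hole's mouth, on the front face of the dock's grey back block, 57 mm behind the swivel axis, 20 mm above the counter; x points out of it. The hole is 39 mm wide and 26 mm deep, its sides flared to 49 mm over the first 8 mm. The reader is fully home when its head end meets this face, the plug's tip 20 mm inside.
- dock_heel (a point): Middle of the top of the dock's back block, 77 mm behind the swivel axis; x towards the mouth. The block is 40 mm long (x), 101 wide (y) and reaches from the turntable to 53 mm above the counter; its upright side faces can be pushed to turn the stand.
- bell: Counter bell, steel dome on a black foot, 84 mm across, 55 mm high. Loose. Origin: centre of the underside. Leave it alone.
- squash: Small dark green squash, 82 mm across, 73 mm high. Loose. Origin: centre of the underside. Leave it alone.
- tape: Roll of brown paper tape lying flat, 92 mm across, 48 mm high. Loose. Origin: centre of the underside. Leave it alone.
- jar: Small honey jar with a brass lid, 64 mm across, 72 mm high. Loose. Origin: centre of the underside. Leave it alone.
Mind the look-alikes: they are no part of the job. Leave any yellow look-alike of the reader alone.

How it is judged:
By the outcome, as a careful person would: the job done as asked, in the order asked, and still so for the second after the job is handed in, with the robot touching nothing.
It also fails if it takes over 72 s, if anything falls off the work surface, if the arm or the gripper's body presses on something with over 40 N, if the wrist force passes 120 N, or if a joint passes its speed limit or range.

ROBOT

A 7-joint arm with a two-finger parallel gripper is mounted at the origin on the work surface. World frame = base frame: x ahead of the robot, y to its left, z up, the work surface at z = 0. Lengths are in m, angles in rad, forces in N, time in s.
With the tool pointing down it reaches from about 0.425 to 0.875 m from the base axis. Payload 9.9 kg.
Tool frame: the origin (TCP) lies on the mounting face of the last link; the fingertips stand 173 mm ahead of it and the grasp point (between the pads) lies 155 mm ahead of it (arm.tips_ahead is the distance from the TCP to the fingertips, in m); z points along the fingers, x is the direction in which the jaws open and shut, and the axes are right-handed (so a half turn about z gives the same grasp; the last joint's range is limited). The gripper opens to 85 mm and grips with 20 to 120 N. Pads are 22 mm wide; open, the fingers measure 114 mm over their backs; the gripper's body (76 mm by 85 mm) begins 54 mm behind the grasp point. The pads swing forward as they close: fully open they stand 13 mm farther back than shut.
Start: joints at [-1.226, 0.576, 0.025, 1.437, -0.015, 1.129, -0.057], TCP at [0.281, 0.614, 0.405] pointing down, gripper open.
Joint ranges: [-2.76, 2.76], [-0.34, 2.15], [-1.52, 1.57], [0.19, 2.46], [-1.09, 4.23], [0.17, 1.99], [-2.82, 2.82]. Speed limits (rad/s): [2.22, 2.22, 3.01, 3.01, 3.14, 3.14, 3.14].

INTERFACE

Orientations are given as a 3x3 rotation matrix whose columns are the frame's x, y, z axes.
In Python, from station import arm, ungrasp, clamp, vision, job gives the robot as it stands. The module is installed in compiled form; this text tells all that it offers. Calls block until the motion is done:
- arm.goto(position, orientation): joint-space move of the TCP to a pose.
- arm.move_linear(position, v=0.15, ori=None): straight line of the TCP; ori=None keeps the orientation; v is the mean speed in m/s.
- arm.move_joints(angles): joint-space move.
- ungrasp() and clamp(newtons=None): open the fingers fully, or close them until they stop; newtons is the grip in N (None keeps the last).
- arm.dwell(seconds).
- arm.solve_ik(position, orientation): joint angles nearest the present ones, or None.
- arm.sense(): the state.
- vision.capture(name): name is "side" or "top"; returns a dict with "pixels" (480x640x3 uint8, blue, green, red), "depth" (480x640 float32, m along the optical axis (not along the pixel's ray), 0 where there is no reading), "K" (3x3 intrinsics, pixels), "R" (3x3) and "t" (3): a world point X has camera coordinates R X + t. Camera axes: x right, y down, z forward; pixel columns grow to the right and rows downward; lengths in m; the calibration is good to about 2 mm. A picture is of the moment at which its call begins.
A pose or a line that the arm cannot do raises arm.IKError and nothing moves.
- job.hand_in(): hands the job in, once; it reports no verdict.
The state is a dict: "t": time; "joints": joint angles; "joint_vel": joint speeds; "tau": joint torques, N m; "tcp_pos": TCP position; "eef_rot": TCP orientation; "contact_force": force on the tool from outside, world axes, zero at the start; "torque": the same for the moment, N m; "opening": finger opening in m.
Only numpy, scipy, OpenCV 4.12 (cv2) and the standard library are available. Lean on these libraries where they do the work, as an engineer would, in place of code of your own. Each camera call takes 0.05 s, during which the arm holds its last target. There are 200 camera calls.

## Working session

There is one attempt and no reset: what is moved stays moved. The work goes in short steps, each a Python script; the robot and the scene stay as the last script left them, time stands still between calls to the robot, and variables do not carry over. Pictures are saved under pics/ and viewed, about 8 in all and at most 12, crops included, and the job is handed in when it is done.

```bash
mkdir -p pics
python3 - <<'E'
from station import arm,vision
import cv2,numpy as np
for n in("top","side"):
    c=vision.capture(n); cv2.imwrite(f"pics/{n}0.png",c["pixels"]); np.savez(f"{n}0.npz",**c)
    print(n,c["K"].tolist(),(-c["R"].T@c["t"]).round(3),c["R"].round(3).tolist())
s=arm.sense();print(s["t"],s["tcp_pos"],s["eef_rot"],s["opening"],arm.tips_ahead)
E
```

```text
top [[585.4070610217468, 0.0, 318.579579087555], [0.0, 585.4070610217468, 245.22866394331194], [0.0, 0.0, 1.0]] [ 0.225 -0.016  1.262] [[-0.01, -1.0, -0.006], [-0.982, 0.01, -0.189], [0.189, 0.004, -0.982]]
side [[507.67599478642154, 0.0, 311.8651879680954], [0.0, 507.67599478642154, 239.18109289719712], [0.0, 0.0, 1.0]] [ 0.213 -0.612  0.801] [[0.945, -0.328, 0.016], [-0.231, -0.7, -0.676], [0.233, 0.635, -0.737]]
0.1 [0.2805613  0.6137678  0.40394685] [[ 4.15780940e-01  9.09464624e-01 -5.55591998e-04]
 [ 9.09463582e-01 -4.15781305e-01 -1.37817292e-03]
 [-1.48440428e-03  6.77273413e-05 -9.99998896e-01]] 0.08550841634648709 0.1734
```

View pics/top0.png

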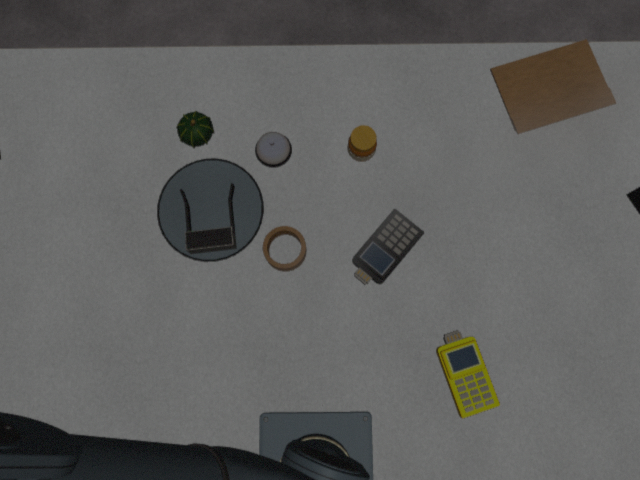

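View pics/side0.png

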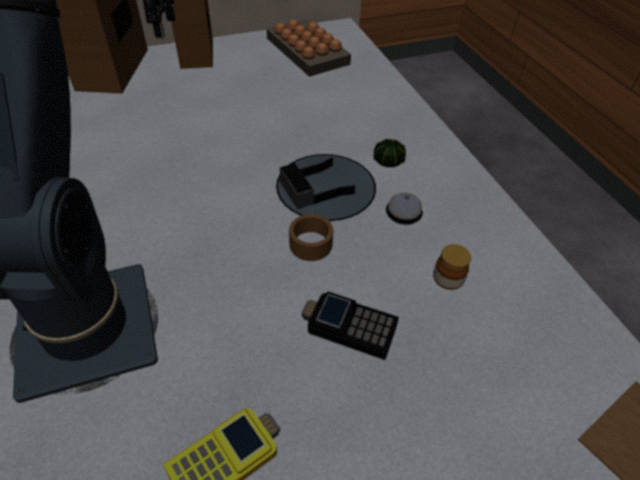

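The top view shows the dock at about (210,210) with its mouth up (+x) and its heel at (211,240). The reader is at (388,246), plug lower-left. Tape (285,248) and bell (273,149) flank the corridor. The side view agrees. Next I'll measure from depth.

```bash
cat > h.py <<'E'
import numpy as np,cv2
def cloud(c):
    v,u=np.mgrid[:480,:640]; d=c["depth"].astype(float); K=c["K"]
    P=np.stack([(u-K[0,2])/K[0,0]*d,(v-K[1,2])/K[1,1]*d,d],-1)
    W=(P-c["t"])@c["R"]; W[d==0]=np.nan; return W
def proj(c,X):
    p=(c["R"]@np.asarray(X,float)+c["t"]); p=c["K"]@p; return p[:2]/p[2]
def rot(a):  # tool down, tool x at world angle a
    x=np.array([np.cos(a),np.sin(a),0]); z=np.array([0,0,-1.]); return np.stack([x,np.cross(z,x),z],1)
E
python3 - <<'E'
from h import *
for n in("top","side"):
    c=dict(np.load(n+"0.npz")); W=cloud(c)
    x,y,z=W[...,0],W[...,1],W[...,2]
    m=(np.nan_to_num(z)>.012)&(x>.3)&(x<.95)&(abs(y)<.5)
    print(n,"table z",np.nanmedian(z[(x>.3)&(x<.9)&(abs(y)<.5)&(z<.01)]))
    k,L,S,_=cv2.connectedComponentsWithStats(m.astype(np.uint8))
    for i in range(1,k):
        if S[i,4]<60: continue
        q=W[L==i]; r=cv2.minAreaRect((q[:,:2]*1000).astype(np.float32)); 
        print(S[i],np.median(q,0).round(3),"zmax",np.percentile(q[:,2],98).round(3),"rect",np.round(r[0],1),np.round(r[1],1),round(r[2],1))
    t=(z>.0025)&(z<.006)&(x>.4)&(y>.05)&(y<.5); q=W[t]; print("tt",t.sum(),(q.max(0)+q.min(0))/2 if t.any() else"")
E
```

```text
top table z 0.00034459156583638414
[ 176  111   38   38 1016] [0.721 0.258 0.049] zmax 0.063 rect [727.1 261.7] [76.2 79.2] 18.7
[347 125  30  37 838] [ 0.679 -0.108  0.07 ] zmax 0.076 rect [ 686.  -108.6] [60.6 60.2] 40.2
[256 132  34  34 873] [0.68  0.088 0.036] zmax 0.05 rect [687.3  88.6] [72. 76.] 25.5
[ 180  183   56   71 1412] [0.479 0.219 0.05 ] zmax 0.057 rect [526.5 225.8] [143.9 116.3] 6.1
[ 352  209   72   76 2838] [ 0.454 -0.155  0.031] zmax 0.045 rect [ 452.4 -152.8] [ 84.  171.2] 49.0
[263 226  43  45 775] [0.457 0.062 0.047] zmax 0.053 rect [456.   61.7] [89.4 90.8] 89.7
tt 8798 [0.6732207  0.27541468 0.00424995]
side table z 0.0009052924296008224
[373 139  33  29 768] [0.719 0.245 0.046] zmax 0.066 rect [726.2 257.6] [71.3 78.8] 65.3
[ 279  157   76   52 1496] [0.484 0.199 0.033] zmax 0.056 rect [525.6 225.8] [144.2 118.5] 6.1
[387 193  35  29 765] [0.678 0.076 0.034] zmax 0.051 rect [682.8  82.3] [64.8 75.4] 56.8
[ 288  214   45   45 1343] [0.455 0.054 0.039] zmax 0.051 rect [455.7  61.8] [93.9 90.7] 76.5
[ 433  244   38   44 1254] [ 0.678 -0.121  0.061] zmax 0.075 rect [ 686.6 -110.8] [62.3 61.2] 89.6
[ 301  292   98   67 3885] [ 0.453 -0.164  0.03 ] zmax 0.044 rect [ 452.  -152.9] [ 86.1 170.5] 49.4
tt 5938 [0.67266892 0.27500855 0.00424918]
```

```bash
cat >> h.py <<'E'
TH=np.radians(6.1); AX=np.array([.552,.2286])
SX=np.array([np.cos(TH),np.sin(TH)]); SY=np.array([-SX[1],SX[0]])   # stand axes
def st(a,b): return AX+a*SX+b*SY
def p3(p,z): return np.array([p[0],p[1],z])
E
python3 - <<'E'
from h import *
from station import arm,vision,clamp
c=dict(np.load("top0.npz")); print("axis px",proj(c,p3(AX,.004)))
Z=.1734+.020
def pose(th,back=0):
    p=np.array([-.077,-.0505-.012-back]); R=np.array([[np.cos(th),np.sin(th)],[-np.sin(th),np.cos(th)]])
    return st(*(R@p)), rot(TH+np.pi-th)
clamp()
p,o=pose(0,.012)
arm.goto(p3(p,.32),o); print(arm.sense()["joints"])
arm.move_linear(p3(p,Z),v=.15)
for d in range(0,86,6 if 0 else 12):
    p,o=pose(np.radians(d)); arm.move_linear(p3(p,Z),v=.08,ori=o)
    s=arm.sense(); print(d,s["contact_force"].round(1) if hasattr(s["contact_force"],'round') else s["contact_force"])
p,o=pose(np.radians(84),.02); arm.move_linear(p3(p,Z),v=.1); arm.move_linear(p3(p,.33),v=.25)
print(arm.sense()["t"],arm.sense()["joints"])
p=st(-.21,-.36); 
for n in("top","side"):
    c=vision.capture(n); cv2.imwrite(f"pics/{n}1.png",c["pixels"]); np.savez(f"{n}1.npz",**c)
cv2.imwrite("pics/b1.png",np.hstack([cv2.resize(cv2.imread(f"pics/{n}1.png"),(400,300)) for n in("top","side")]))
E
```

```text
axis px [210.01061356 208.89907196]
[-0.07265691  0.45223094 -0.44626282  1.97846104  0.27451697  0.76861516
  2.56942933]
0 [ 0.3 -0.8  0. ]
12 [-0.1 -1.9  1.7]
24 [-2.1 -3.9  3.3]
36 [-4.  -2.7  2. ]
48 [ 0.  -0.4  0. ]
60 [-0.2 -0.6 -0. ]
72 [ 0.8  0.1 -0.2]
84 [-0.4 -0.7  0.6]
8.3083 [-0.75776902  0.46215719  0.15832384  1.90259259 -0.09961617  0.78408243
  1.2370744 ]
```

View pics/b1.png

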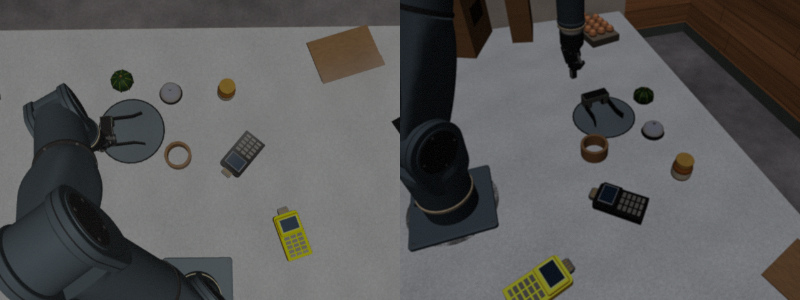

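The dock has turned: in the top panel its mouth now faces right, towards the reader. Now I'll rotate the reader by pushing its robot-side flank near the head.

```bash
cat >> h.py <<'E'
def R2(a): return np.array([[np.cos(a),-np.sin(a)],[np.sin(a),np.cos(a)]])
def locate(pred,ang,views=("top","side"),tag=None):
    """reader origin & heading from merged clouds; pred origin, ang heading prior"""
    from station import vision
    for n in views:
        c=vision.capture(n)
        if tag: cv2.imwrite(f"pics/{n}{tag}.png",c["pixels"]); np.savez(f"{n}{tag}.npz",**c)
        W=cloud(c).reshape(-1,3); W=W[(W[:,2]>.012)&(W[:,2]<.05)]
        l=(W[:,:2]-pred)@R2(ang); q=W[(abs(l[:,0]-.01)<.125)&(abs(l[:,1])<.075)]
        if len(q)<500: print(n,"few",len(q)); continue
        (cx,cy),(w,h),a=cv2.minAreaRect((q[:,:2]*1000).astype(np.float32)); a=np.radians(a)
        if h>w: a+=np.pi/2
        while a-ang>np.pi/2: a-=np.pi
        while a-ang<-np.pi/2: a+=np.pi
        o=np.array([cx,cy])/1000-.010*np.array([np.cos(a),np.sin(a)])
        d=o-AX; print(n,"o",o.round(4),"ang",np.degrees(a).round(1),"size",round(w),round(h),"s",(-d@SY).round(4),"lat",(d@SX).round(4),"dang",np.degrees(a-TH-np.pi/2).round(1))
        yield o,a
E
python3 - <<'E'
from h import *
from station import arm
o=np.array([.4598,-.1594]); a=np.radians(139.1); Z=.1734+.013
Q=o+R2(a)@[-.05,0]
def pose(d,back=0):
    t=a-np.radians(d); return Q+R2(t)@[.09,.042+.011+back], rot(t)
p,r=pose(0,.012); arm.goto(p3(p,.33),r); arm.move_linear(p3(p,Z),v=.15)
for d in range(0,35,8):
    p,r=pose(d); arm.move_linear(p3(p,Z),v=.07,ori=r)
print(np.round(arm.sense()["contact_force"],1))
p,r=pose(32,.03); arm.move_linear(p3(p,Z),v=.15); arm.move_linear(p3(p,.31),v=.25)
print(arm.sense()["t"],np.round(arm.sense()["joints"],2))
t=a-np.radians(32); list(locate(Q+R2(t)@[.05,0],t,tag="2"))
E
```

```text
[-0.4  1.  -0. ]
14.0 [-0.05  0.35  0.34  2.22 -0.21  0.59  2.32]
top o [ 0.4918 -0.0845] ang 157.8 size 47 98 s 0.3049 lat -0.0931 dang 61.7
side o [ 0.482  -0.1421] ang 108.7 size 85 172 s 0.3612 lat -0.109 dang 12.6
```

Run:
```python
from h import *
from station import arm
o=np.array([.482,-.1421]); a=np.radians(108.7); Z=.1734+.013
Q=o+R2(a)@[-.05,0]
def pose(d,back=0):
    t=a-np.radians(d); return Q+R2(t)@[.09,.042+.011+back], rot(t)
p,r=pose(0,.012); arm.goto(p3(p,.25),r); arm.move_linear(p3(p,Z),v=.15)
for d in (0,6,12.):
    p,r=pose(d); arm.move_linear(p3(p,Z),v=.07,ori=r)
p,r=pose(12,.012); arm.move_linear(p3(p,Z),v=.15)
t=a-np.radians(12.3); o=Q+R2(t)@[.05,0]; u=R2(t)@[1,0]
c=o+R2(t)@[.010,.042+.023]; arm.move_linear(p3(c,Z),v=.1,ori=rot(t))
lat=(o-AX)@SX; print("lat est",lat)
c=o+R2(t)@[.010,.053]+SX*(-.03-lat); arm.move_linear(p3(c,Z),v=.06)
print(np.round(arm.sense()["contact_force"],1))
c=c-SX*.03; arm.move_linear(p3(c,Z),v=.15); arm.move_linear(p3(c,.25),v=.25)
print(arm.sense()["t"],c.round(3),np.round(arm.sense()["joints"],2))
list(locate(o+SX*(-.03-lat),t,tag="3"))
```

```text
lat est -0.0983503834554099
[-1.2  0.1 -0.8]
18.925 [ 0.477 -0.132] [-0.07  0.55  0.36  2.09 -0.36  0.55  2.23]
top few 0
side o [ 0.5588 -0.1371] ang 95.7 size 85 165 s 0.3643 lat -0.0321 dang -0.4
```

View pics/side3.png

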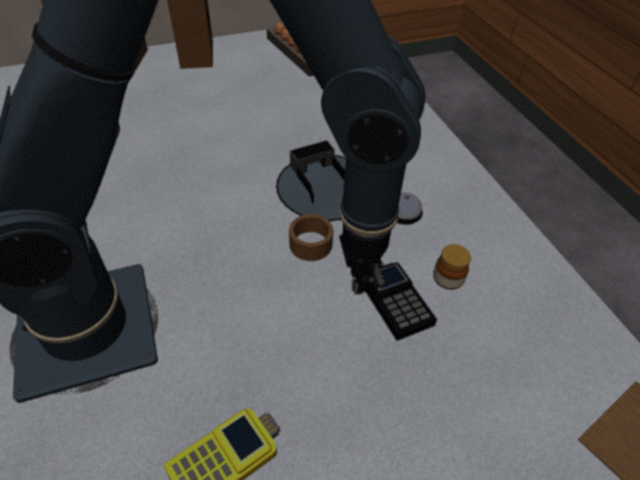

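The reader is aligned (dang about -0.4°, lat -32 mm) and nothing else has moved. I'll finish the lateral push, then park to the right for a clear top view.

Run:
```python
from h import *
from station import arm
Z=.1734+.013
s=arm.sense(); c=s["tcp_pos"][:2]
arm.move_linear(p3(c,Z),v=.2)
c1=c+SX*(.03+.031); arm.move_linear(p3(c1,Z),v=.06)
c=c1-SX*.03; arm.move_linear(p3(c,Z),v=.15); arm.move_linear(p3(c,.27),v=.25)
arm.goto([.42,-.42,.27],rot(TH)); print(arm.sense()["t"],np.round(arm.sense()["joints"],2))
list(locate(st(-.001,-.364),np.radians(96),tag="4"))
# dock after turn
for n in("top",):
    W=cloud(dict(np.load(n+"4.npz"))).reshape(-1,3); W=W[(W[:,2]>.012)&(W[:,2]<.06)&(np.hypot(*(W[:,:2]-AX).T)<.125)]
    r=cv2.minAreaRect((W[:,:2]*1000).astype(np.float32)); print(n,r,(st(0,.026)*1000).round(1))
```

```text
22.6583 [ 0.24  0.75  0.8   1.83 -0.7   0.87  1.49]
top few 170
side few 37
top ((561.2212524414062, 245.28538513183594), (149.29100036621094, 171.11146545410156), 9.25497817993164) [549.2 254.5]
```

View pics/top4.png

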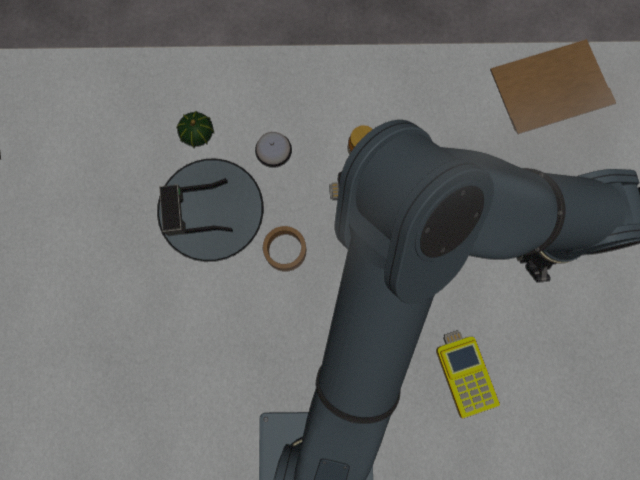

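Run:
```python
from h import *
from station import arm
arm.move_joints([-0.75776902,0.46215719,0.15832384,1.90259259,-0.09961617,0.78408243,1.2370744])
print(arm.sense()["t"])
list(locate(st(-.001,-.364),np.radians(96),tag="5"))
for n in("top4","side5"):
    W=cloud(dict(np.load(n+".npz"))).reshape(-1,3); l=np.stack([(W[:,:2]-AX)@SX,(W[:,:2]-AX)@SY],1)
    W=W[(W[:,2]>.012)&(W[:,2]<.06)&(abs(l[:,0])<.068)&(abs(l[:,1])<.11)]
    r=cv2.minAreaRect((W[:,:2]*1000).astype(np.float32)); print(n,np.round(r[0],1),np.round(r[1],1),r[2],(st(0,.026)*1000).round(1))
```

```text
25.275
top o [ 0.6059 -0.1304] ang 93.6 size 116 171 s 0.3627 lat 0.0154 dang -2.5
side o [ 0.6059 -0.1294] ang 93.2 size 117 173 s 0.3617 lat 0.0155 dang -2.9
top4 [547. 243.] [120.4 171.1] 9.25497817993164 [549.2 254.5]
side5 [549.  256.3] [118.9 147.1] 6.592273235321045 [549.2 254.5]
```

```bash
sed -i 's/abs(l\[:,1\])<.075/abs(l[:,1])<.058/' h.py
python3 - <<'E'
from h import *
for n in("top5","side5"):
    W=cloud(dict(np.load(n+".npz"))).reshape(-1,3); l=np.stack([(W[:,:2]-AX)@SX,-(W[:,:2]-AX)@SY],1)
    m=(W[:,2]>.012)&(W[:,2]<.05)&(l[:,0]>-.1)&(l[:,0]<.059)&(l[:,1]>.2)&(l[:,1]<.5); q=l[m]
    r=cv2.minAreaRect((q*1000).astype(np.float32)); print(n,m.sum(),np.round(r[0],1),np.round(r[1],1),r[2])
E
```

```text
top5 2769 [  1.2 352. ] [ 87.  170.6] 2.5084121227264404
side5 3349 [  0.7 350.9] [ 86.6 172.9] 2.884390115737915
```

View pics/side5.png

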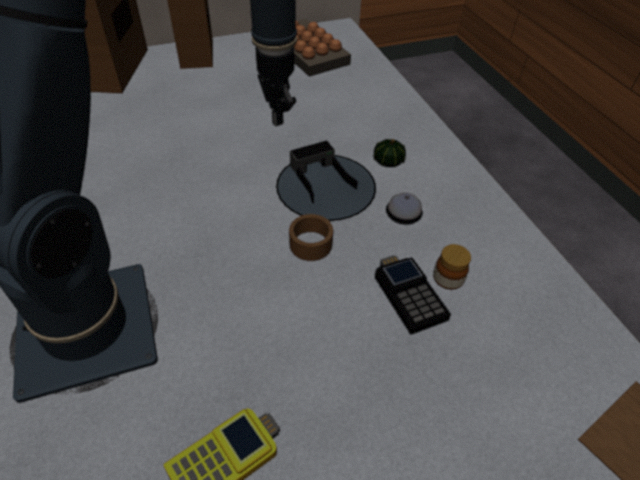

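```bash
cat > push.py <<'E'
import sys
from h import *
from station import arm
Z=.1734+.013
E
python3 - <<'E'
from push import *
T=.086  # tail half + finger
r=rot(TH+np.pi)
if arm.solve_ik(p3(st(0,-.48),.30),r) is None: r=rot(TH); print("alt")
p=st(.001,-(.3615+T+.025)); arm.goto(p3(p,.30),r); print(np.round(arm.sense()["joints"],2))
arm.move_linear(p3(p,Z),v=.15)
arm.move_linear(p3(st(.001,-(.21+T)),Z),v=.08)
s=arm.sense();print(s["t"],np.round(s["contact_force"],1),np.round(s["joints"],2))
list(locate(st(0,-.21),TH+np.pi/2,tag="6"))
cv2.imwrite("pics/b6.png",np.hstack([cv2.resize(cv2.imread(f"pics/{n}6.png"),(400,300)) for n in("top","side")]))
E
```

```text
[ 0.95  0.95 -1.3   1.61  0.94  1.32  2.76]
30.7167 [ 0.4 -1.6 -0.5] [ 0.7   1.03 -1.21  1.86  1.1   1.12  2.3 ]
top o [0.5713 0.0163] ang 96.2 size 86 174 s 0.2132 lat -0.0034 dang 0.1
side o [ 0.5738 -0.0157] ang 97.0 size 85 148 s 0.2452 lat -0.0043 dang 0.9
```

View pics/b6.png

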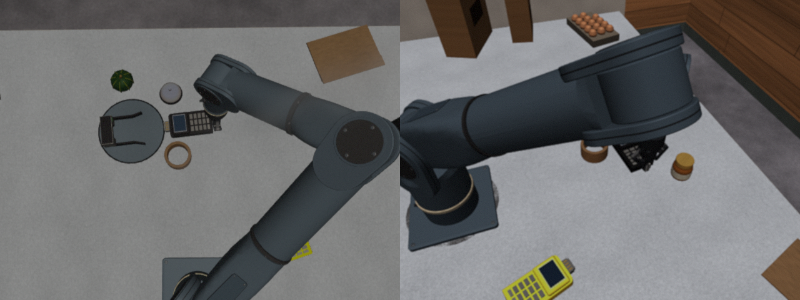

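Top panel: the reader is lined up with the mouth (dang 0.1°, lat -3 mm), with its plug at the turntable edge. Pushing on in monitored steps.

Run:
```python
from push import *
T=.086
for s0 in(.16,.11,.08,.06):
    arm.move_linear(p3(st(.001,-(s0+T)),Z+(.003 if s0<.1 else 0)),v=.06)
    s=arm.sense();print(s["t"],s0,np.round(s["contact_force"],1))
    if np.hypot(*s["contact_force"][:2])>25: break
list(locate(st(0,-s0-.003),TH+np.pi/2,views=("top",),tag="7"))
W=cv2.imread("pics/top7.png"); cv2.imwrite("pics/c7.png",cv2.resize(W[120:300,130:370],None,fx=3,fy=3,interpolation=cv2.INTER_CUBIC))
```

```text
31.8 0.16 [-0.1 -0.5  0.4]
32.7833 0.11 [-0.2 -0.8  0.2]
33.4333 0.08 [-0.1 -0.3 -0.5]
33.9167 0.06 [-0.9 -0.9  0.5]
top o [0.5567 0.1755] ang 92.6 size 115 228 s 0.0533 lat -0.001 dang -3.5
```

View pics/c7.png

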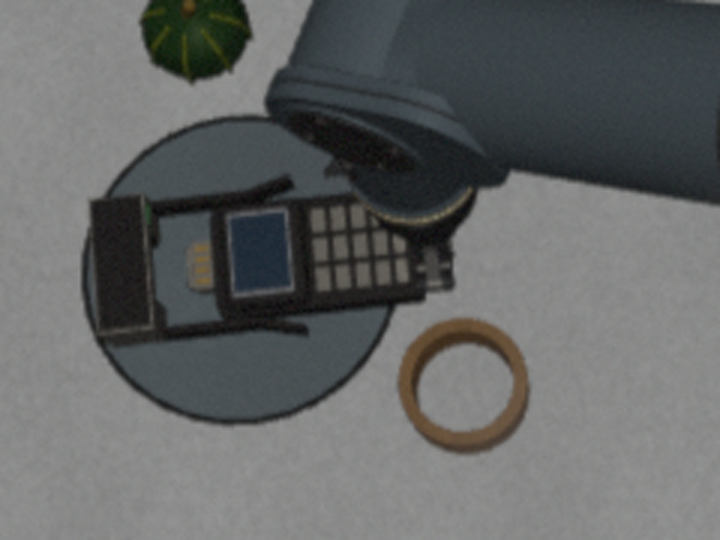

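It's cleanly between the cheeks, with the plug a few mm short of the socket. I'll push home until the force rises.

Run:
```python
from push import *
T=.086
for s0 in np.r_[.05:.029:-.005,.027:.008:-.002]:
    arm.move_linear(p3(st(.001,-(s0+T)),Z+.003),v=.04)
    s=arm.sense(); f=-np.dot(s["contact_force"][:2],SY);print(round(s["t"],2),round(s0,3),np.round(s["contact_force"],1),round(f,1))
    if f>25: break
from station import vision
c=vision.capture("top"); cv2.imwrite("pics/top8.png",c["pixels"]); cv2.imwrite("pics/c8.png",cv2.resize(c["pixels"][120:300,130:370],None,fx=3,fy=3,interpolation=cv2.INTER_CUBIC))
```

```text
34.37 0.05 [ 0.3 -0.2  1. ] 0.2
34.64 0.045 [-0.1  0.  -0.3] -0.0
34.92 0.04 [-0.5 -0.2  0.1] 0.1
35.19 0.035 [ 0.5 -0.7  0.1] 0.8
35.47 0.03 [0.5 0.1 0.4] -0.1
35.72 0.027 [ 0.9 -0.4  0. ] 0.5
35.97 0.025 [-0.1 -2.6 -0.7] 2.5
36.22 0.023 [ 0.8 -1.  -0.7] 1.1
36.47 0.021 [ 0.  -1.2 -0.9] 1.2
36.72 0.019 [ 0.  -0.6 -0.4] 0.6
36.97 0.017 [ 0.5 -0.8 -0.5] 0.9
37.22 0.015 [ 1.  -6.4  3. ] 6.5
37.47 0.013 [  1.3 -13.3   6.6] 13.4
37.72 0.011 [  2.  -18.2   9.3] 18.3
37.97 0.009 [  1.8 -24.3  14. ] 24.3
```

View pics/c8.png

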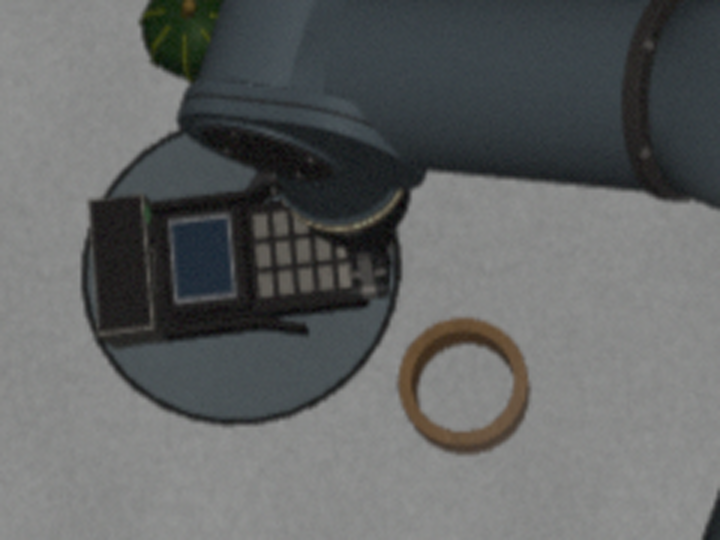

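It's firmly stopped against the back block with no visible gap. Backing off and verifying.

Run:
```python
from push import *
from station import vision
p=st(.001,-.15); arm.move_linear(p3(p,Z+.003),v=.1); arm.move_linear(p3(p,.32),v=.2)
p=st(.0,-.40); arm.move_linear(p3(p,.32),v=.25)
s=arm.sense(); print(s["t"],np.round(s["contact_force"],1))
for n in("top","side"):
    c=vision.capture(n); cv2.imwrite(f"pics/{n}9.png",c["pixels"])
    W=cloud(c).reshape(-1,3); l=np.stack([(W[:,:2]-AX)@SX,-(W[:,:2]-AX)@SY],1); z=W[:,2]
    for nm,m in(("keypad/tail",(z>.022)&(z<.04)&(abs(l[:,0])<.03)&(l[:,1]>.04)&(l[:,1]<.15)),("heel",(z>.049)&(z<.062)&(abs(l[:,0])<.075)&(l[:,1]<-.03)&(l[:,1]>-.12)),("screen",(z>.040)&(z<.0485)&(abs(l[:,0])<.038)&(l[:,1]>-.055)&(l[:,1]<.05))):
        if m.sum()>20: 
            r=cv2.minAreaRect((l[m]*1000).astype(np.float32)); print(n,nm,m.sum(),np.percentile(l[m][:,1],[1,99]).round(4),np.round(r[0],1),np.round(r[1],1),round(r[2],1))
    k=(z>.012)&(z<.1)&(W[:,0]>.4)&(W[:,0]<.8)
    for nm,q in dict(bell=(.686,.087),squash=(.727,.26),tape=(.456,.062),jar=(.686,-.109)).items():
        g=W[k&(np.hypot(W[:,0]-q[0],W[:,1]-q[1])<.055)]
        if len(g)>50: print(n,nm,np.round(cv2.minAreaRect((g[:,:2]*1000).astype(np.float32))[0],1))
a=cv2.imread("pics/top9.png")[120:300,130:370]; b=cv2.imread("pics/side9.png")[110:290,240:480]
cv2.imwrite("pics/c9.png",cv2.resize(np.hstack([a,b]),None,fx=1.66,fy=1.66,interpolation=cv2.INTER_CUBIC))
```

```text
40.6667 [0.1 0.8 0.5]
top keypad/tail 647 [0.0403 0.0924] [-0.  66.6] [53.3 59.8] 89.8
top heel 797 [-0.0966 -0.0562] [  0.1 -64.2] [ 66.7 101.4] 89.3
top screen 840 [-0.0473  0.0112] [-0.3  0.1] [75.5 96.5] 0.3
top bell [685.9  89.5]
top squash [726.7 261.7]
top tape [456.5  61.8]
top jar [ 686.  -108.6]
side bell [685.9  80.8]
side tape [454.3  30.5]
side jar [ 686.  -114.6]
```

View pics/c9.png

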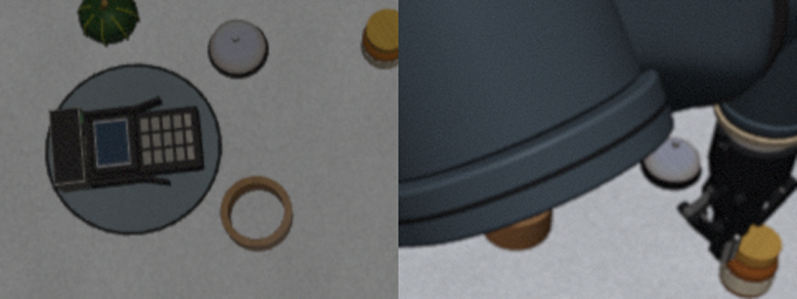

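```bash
python3 -c "
from station import job,arm
print(arm.sense()['t']); job.hand_in()"
```

```text
40.7667
the job is handed in; nothing more can be done
```

The stand is turned one click clockwise and the reader is docked, as far as my checks can show. I handed the job in at 40.8 s of the 72 s allowed.

**What I did:** I pushed the side of the dock's back block to turn the stand. I then turned and centred the reader with pushes on its long side, and slid it tail-first-pushed along the counter, plug leading, into the dock until it met a firm stop. At the stop the push force rose from about 1 to 24 N.

**Last checks (top camera, arm withdrawn):**
- **Dock angle:** within about 1° of the click stop.
- **Reader:** lateral error under 1 mm. Its tail is about 92–96 mm from the swivel axis, where fully home is 95 mm. There is no visible gap at the back block, so it is home to within the camera's roughly 2 mm.
- **Other objects:** the bell, squash, tape and jar are within about 1 mm of where they started.

**Checks that failed or disagreed:**
- The final side view was mostly blocked by the arm. It could not confirm the docking, and its bell, tape and jar positions were off. I relied on the top view instead.
- Some fits along the way were also spoiled by the arm, the jar or the squash getting in view. The jar-affected one I re-measured; the others I replaced with the other camera or a later view.

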